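# Sort the mixed-up housings on the assembly line

### The arm

A 6-joint arm with a two-finger parallel gripper is mounted at the origin on the work surface. World frame = base frame: x ahead of the robot, y to its left, z up, the work surface at z = 0. Lengths are in m, angles in degrees, forces in N, time in s.
With the tool pointing down it reaches from about 0.325 to 0.9 m from the base axis. Payload 6.1 kg.
Tool frame: the origin (TCP) lies at the very end of the fingers, on their centre line; the grasp point (between the pads) lies 19 mm behind it; z points along the fingers, y is the line along which they close (so a half turn about z gives the same grasp; the last joint's range is limited). The gripper opens to 85 mm and grips with 20 to 120 N. Pads are 22 mm wide; open, the fingers measure 114 mm over their backs; the gripper's body (76 mm by 85 mm) begins 54 mm behind the grasp point. The pads swing forward as they close: fully open they stand 13 mm farther back than shut.
Start: joints at [-71.396, 12.628, 87.462, -0, 79.91, -7.225], TCP at [0.272, -0.563, 0.231] pointing down, gripper open.
Joint ranges: [-170.65, 170.65], [-52.31, 119.04], [5.05, 147.46], [-71.25, 251.25], [11.57, 151.72], [-153.62, 153.62]. Speed limits (degrees/s): [147.25, 147.25, 172.46, 180, 180, 180].

### API

Orientations are given as [roll, pitch, yaw] about the fixed x, y, z axes, in that order (R = Rz(yaw) Ry(pitch) Rx(roll)).
In Python, from plant import manip, eyes gives the robot as it stands.
- The arm moves only by the tool play_rows, never from a script. Its argument "rows" is a list of rows, each a list of 7 numbers: the shift along the tool's x, y, z in units of 500 mm (1.0 is 500 mm), then the turn, a rotation vector about the tool's x, y, z in units of 90 degrees (1.0 is 90 degrees), then the closure, from -1 (fully open) to 1 (shut). A call has 1 to 12 rows; each row is the pose to reach, as a shift and turn from the pose commanded when the call began, along the tool's axes at that moment; what a row does not reach only later rows make up. A row lasts 1/10 s, in which the tool goes at most 50 mm and 8.59 degrees, less where a joint would pass 70% of its speed; a pose out of reach is approached as far as the arm can. A call with a number of a shift or a turn outside -1 to 1 is refused whole. A call with a gripper value outside its range is refused whole. The fingers move at their own pace and stop on an object; "newtons" is the grip in N (left out, the last holds). Time passes only in rows, so rows that repeat a pose let the fingers close. It gives the time, the measured TCP pose, the force, the opening and the grip force at its end, in the units of the state.
- manip.get_obs(): the state, without advancing time (a new reading comes with each control period).
- eyes.camera(name): name is "side" or "top"; returns a dict with "img" (400x640x3 uint8, blue, green, red), "camera_matrix" (3x3 intrinsics, pixels), "distortion" ([k1, k2, p1, p2, k3] as OpenCV has them; the pictures are not rectified), "R" (3x3) and "t" (3): a world point X has camera coordinates R X + t. Camera axes: x right, y down, z forward; pixel columns grow to the right and rows downward; lengths in m; the calibration is good to about 2 mm. A picture is of the moment at which its call begins. There is no depth.
- manip.finish_job(): hands the job in; it is judged then, once.
The state is a dict: "time_s": time; "q": joint angles; "joint_velocities": joint speeds; "joint_torque": joint torques, N m; "tool_pos": TCP position; "tcp_rot": TCP orientation; "ft_force": force on the tool from outside, world axes, zero at the start; "moment": the same for the moment, N m; "gripper_width": finger opening in m; "grasp_force": force on a finger pad.
Only numpy, scipy, OpenCV 4.12 (cv2) and the standard library are available. Lean on these libraries where they do the work, as an engineer would, in place of code of your own. Each camera call takes 0.05 s, during which the arm holds its last target. There are 200 camera calls.

### The job

The four white housings are lying in the wrong carriers: swap them round until each lies flat and centred in the well of the carrier whose label pictures its shape, turned the way the picture shows. The empty unlabelled carrier is free for parking; never lay a housing on the bench itself. Set each one down gently without dropping it, leave the screw bin where it stands, and let go of everything at the end.

Things in the scene. Friction and masses are not known exactly. Their poses are not given: they have to be found in the camera images.
- bar: White plastic in-line switch housing: slim bar 94 mm (its x) by 24 mm (y) by 30 mm high, a small black rocker on top, loose, 50 to 100 g. Origin: centre of its underside; z up. Lies in a wrong carrier at the start, at any yaw.
- brick: White plastic power adapter housing: block 88 mm (its x) by 44 mm (y) by 30 mm high, a grey patch on top, loose, 125 to 255 g. Origin: centre of its underside; z up. Lies in a wrong carrier at the start, at any yaw.
- puck: White plastic round charger housing: disc of 58 mm diameter, 30 mm high, a thin grey circle on top, loose, 80 to 170 g. Origin: centre of its underside; z up. Lies in a wrong carrier at the start.
- cross: White plastic four-way hub housing: plus-shaped, both arms 84 mm long (along its x and y), 30 mm wide and 22 mm high, with a round collar of 36 mm diameter in the middle standing from 22 to 40 mm above the underside (good to grip), loose, 80 to 170 g. Origin: centre of its underside; z up. Lies in a wrong carrier at the start, at any yaw.
- carrier_bar: Fixed grey carrier, 170 x 116 mm. Origin: at bench height under the middle of its 108 mm square well; well floor 6 mm, rim top 11 mm above the bench. White label 59 to 109 mm out along its +x (away from the robot) with a black slim bar, 70 x 18 mm, long along its y: home of the bar, which lies along the carrier's y. Yaw within 0.1 rad.
- carrier_brick: Fixed grey carrier, 170 x 116 mm. Origin: at bench height under the middle of its 108 mm square well; well floor 6 mm, rim top 11 mm above the bench. White label 59 to 109 mm out along its +x (away from the robot) with a black block, 66 x 33 mm, long along its y: home of the brick, which lies along the carrier's y. Yaw within 0.1 rad.
- carrier_puck: Fixed grey carrier, 170 x 116 mm. Origin: at bench height under the middle of its 108 mm square well; well floor 6 mm, rim top 11 mm above the bench. White label 59 to 109 mm out along its +x (away from the robot) with a black disc, 44 mm: home of the puck. Yaw within 0.1 rad.
- carrier_cross: Fixed grey carrier, 170 x 116 mm. Origin: at bench height under the middle of its 108 mm square well; well floor 6 mm, rim top 11 mm above the bench. White label 59 to 109 mm out along its +x (away from the robot) with a black plus, 46 mm: home of the cross, its arms along the carrier's x and y, any way round. Yaw within 0.1 rad.
- carrier_spare: Fixed grey carrier, 170 x 116 mm. Origin: at bench height under the middle of its 108 mm square well; well floor 6 mm, rim top 11 mm above the bench. No label, empty at the start: the free spot for parking; any housing fits in any well. Yaw within 0.1 rad.
- bin: Loose black open bin of steel screws, 70 mm (x) by 100 mm (y) by 40 mm high, 0.5 kg, standing among the carriers towards the far side; origin: centre of its underside. Leave it where it is.

How it is judged (in metres and radians):
At the end, for the whole second after the job is handed in: Each housing lies upright (0.1 rad) on the floor of its own carrier's well, within 12 mm of its centre; bar and brick along the carrier's y, the cross with its arms along the carrier's x and y (0.2 rad); all released and at rest (horizontal distance between bar and carrier_bar below 0.012 m and z of bar in the frame of carrier_bar below 0.01 m and angle between each of bar, brick, puck, cross's own z axis and vertical below 0.1 rad and linear speed of each of bar, brick, puck, cross below 0.02 m/s and contact force between the fingers and bar below 0.1 N and horizontal distance between brick and carrier_brick below 0.012 m and z of brick in the frame of carrier_brick below 0.01 m and contact force between the fingers and brick below 0.1 N and horizontal distance between puck and carrier_puck below 0.012 m and z of puck in the frame of carrier_puck below 0.01 m and contact force between the fingers and puck below 0.1 N and horizontal distance between cross and carrier_cross below 0.012 m and z of cross in the frame of carrier_cross below 0.01 m and contact force between the fingers and cross below 0.1 N and angle between the x axis of bar and the y axis of carrier_bar, either way round below 0.2 rad and angle between the x axis of brick and the y axis of carrier_brick, either way round below 0.2 rad and (angle between the x axis of cross and the x axis of carrier_cross, either way round below 0.2 rad or angle between the x axis of cross and the y axis of carrier_cross, either way round below 0.2 rad)); the robot touches nothing.
It fails at once if the screw bin is pushed or tipped (moved more than 25 mm or tilted more than 0.35 rad) (distance of bin from where it was at the start of the episode above 0.025 m or angle between bin's own z axis and vertical above 0.35 rad).
It fails at once if a housing is laid on the bench itself instead of in a carrier (height (world z) of any of bar, brick, puck, cross below 0.003 m).
It fails at once if a housing is dropped (moving faster than 0.8 m/s, a fall of over 30 mm, with the fingers off it) ((linear speed of bar above 0.8 m/s and contact force between the fingers and bar below 0.1 N) or (linear speed of brick above 0.8 m/s and contact force between the fingers and brick below 0.1 N) or (linear speed of puck above 0.8 m/s and contact force between the fingers and puck below 0.1 N) or (linear speed of cross above 0.8 m/s and contact force between the fingers and cross below 0.1 N)).
It also fails if it takes over 144 s, if anything falls off the work surface, if the arm or the gripper's body presses on something with over 40 N, if the wrist force passes 120 N, or if a joint passes its speed limit or range.

## Working session

There is one attempt and no reset: what is moved stays moved. The work goes in short steps, Python scripts to look and compute and a tool call to move; the robot and the scene stay as the last step left them, time stands still between calls to the robot, and variables do not carry over. Pictures are saved under pics/ and viewed, at most 14 in all, crops included, and the job is handed in when it is done.

Besides the shell and the picture viewer there is one more tool, called after "Request:" as name(argument=value, ...) on one line, values as JSON. play_rows: Moves the arm, as the interface text tells. Its arguments: {"type":"object","properties":{"rows":{"type":"array","items":{"type":"array","items":{"type":"number","minimum":-1,"maximum":1}}},"newtons":{"type":"number"}},"required":["rows"]}

```bash
ls; mkdir -p pics
python3 - <<'E'
from plant import manip, eyes
import cv2
print(manip.get_obs())
for n in("top","side"):
    c=eyes.camera(n); cv2.imwrite(f"pics/{n}0.png",c["img"]); print(c["camera_matrix"],c["distortion"],c["R"],c["t"])
E
```

```text
pics
{'time_s': 0.0, 'q': array([-7.13977553e+01,  1.26749081e+01,  8.75249326e+01, -7.59892231e-04,
        7.99104042e+01, -7.22532508e+00]), 'joint_velocities': array([-0.01153595,  0.02359513, -0.05744786, -0.0672519 ,  0.01754454,
       -0.02630669]), 'joint_torque': array([-9.51853617e-04, -4.96901822e+01, -3.89393914e+01, -1.05140130e-04,
        1.09753539e-02,  1.01875671e-05]), 'tool_pos': array([ 0.2720872 , -0.56200191,  0.23021054]), 'tcp_rot': array([-1.79890536e+02, -1.31237441e-02,  2.58276911e+01]), 'ft_force': array([-0.42554727,  0.06685607,  0.91467999]), 'moment': array([ 0.03710901, -0.03050002,  0.03168574]), 'grasp_force': 0.0, 'gripper_width': 0.08549904784286626}
[[404.83613281   0.         317.88362751]
 [  0.         404.83613281 202.78124272]
 [  0.           0.           1.        ]] [-0.10188422  0.          0.          0.          0.        ] [[ 0.04834619 -0.99881344  0.0058614 ]
 [-0.97806753 -0.04853068 -0.20255536]
 [ 0.20259947  0.00405994 -0.97925327]] [-0.02408569  0.62469925  0.80731506]
[[401.14298991   0.         314.52070541]
 [  0.         401.14298991 201.2996327 ]
 [  0.           0.           1.        ]] [-0.08952475  0.          0.          0.          0.        ] [[ 0.97800746 -0.20789423 -0.01677494]
 [-0.17153701 -0.75599887 -0.63169673]
 [ 0.11864427  0.62068164 -0.77503409]] [-0.60085323  0.12895607  0.7754619 ]
```

View pics/top0.png

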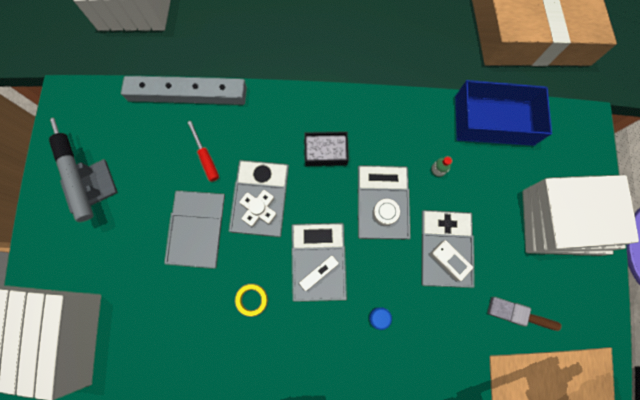

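View pics/side0.png

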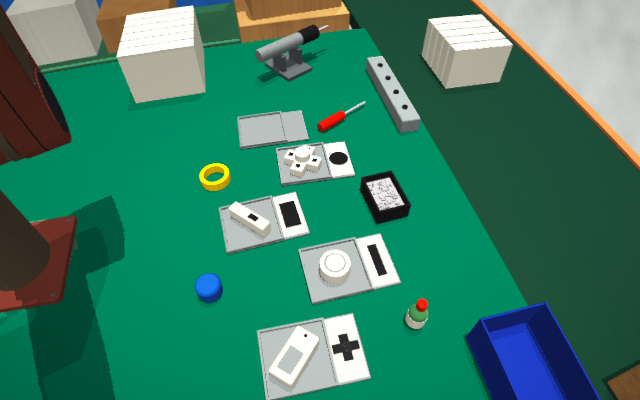

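The top view shows, left to right, the spare carrier (195,230), the puck carrier holding the cross (258,200), the brick carrier holding the bar (320,262), the bar carrier holding the puck (384,202) and the cross carrier holding the brick (447,250). The bin is at (327,148). The side view agrees.

```bash
cat > h.py <<'E'
import cv2, numpy as np
from plant import manip, eyes
def cast(c,px,z):
    p=cv2.undistortPoints(np.float64(px).reshape(-1,1,2),c["camera_matrix"],np.array(c["distortion"])).reshape(-1,2)
    d=np.c_[p,np.ones(len(p))]@c["R"]; C=-c["R"].T@c["t"]
    return (C+d*((z-C[2])/d[:,2])[:,None])[:,:2]
def contours(img,kind,k=4):
    im=cv2.resize(img,None,fx=k,fy=k,interpolation=cv2.INTER_CUBIC)
    h=cv2.cvtColor(im,cv2.COLOR_BGR2HSV); s,v=h[...,1],h[...,2]
    m={'carrier':(s<90)&(v>60),'white':(s<60)&(v>195)}[kind]
    cs,_=cv2.findContours(m.astype(np.uint8)*255,cv2.RETR_EXTERNAL,cv2.CHAIN_APPROX_NONE)
    return [(c.reshape(-1,2)+.5)/k-.5 for c in cs]
def rects(c,kind,z,amin,amax):
    out=[]
    for p in contours(c["img"],kind):
        w=cast(c,p,z).astype(np.float32)
        (x,y),(a,b),t=cv2.minAreaRect(w*1000)
        A=cv2.contourArea(w*1000)
        if amin<A<amax and 250<x<800 and abs(y)<450:
            if a<b: a,b,t=b,a,t+90
            t=(t+90)%180-90
            M=cv2.moments(w*1000)
            out.append([x,y,M['m10']/M['m00'],M['m01']/M['m00'],a,b,t,A])
    return np.round(sorted(out,key=lambda r:-r[1]),1)
E
python3 - <<'E'
from h import *
np.set_printoptions(suppress=True,linewidth=150)
for n in("top","side"):
    c=eyes.camera(n); print(n)
    print('carriers\n',rects(c,'carrier',.0055,8000,26000))
    print('white@21\n',rects(c,'white',.021,1500,8000))
    for p in contours(c["img"],'white'):
        pass
g=c["img"]
for n,px in(("top",[(195,250),(258,182),(283,215)]),):
    c=eyes.camera(n); print([cv2.cvtColor(c["img"],cv2.COLOR_BGR2HSV)[y,x] for x,y in px])
E
```

```text
top
carriers
 [[  563.7   286.7   563.3   286.3   172.8   120.6    -1.4 20295. ]
 [  643.6   143.9   643.3   143.7   172.7   119.8    -2.6 20259.3]
 [  504.     -0.5   503.8    -0.5   172.6   119.8     4.2 20232.1]
 [  648.3  -144.4   647.9  -144.1   172.6   120.1     1.8 20274.8]
 [  546.9  -294.    546.4  -293.3   172.7   121.     -0.3 20375.4]]
white@21
 [[ 617.2  143.6  617.4  143.2   77.    76.   -77.8 3950.3]
 [ 696.8  138.8  696.7  138.6  107.5   50.5   87.4 3653.3]
 [ 559.3    3.9  559.3    3.8  107.8   50.4  -85.7 5274.7]
 [ 478.1   -2.1  478.3   -2.3   95.    24.   -47.6 2162.4]
 [ 701.5 -139.8  701.3 -139.5  107.7   50.3  -88.2 5269.3]
 [ 623.3 -150.3  623.5 -150.    57.6   57.5  -87.3 2585. ]
 [ 601.8 -258.   601.8 -255.8   50.3   45.3   -0.7 1918.6]
 [ 519.  -300.   519.  -299.9   87.8   43.1   47.1 3684.4]
 [ 601.5 -318.3  601.4 -321.5   50.2   47.9   -0.5 1947.7]]
side
carriers
 [[  563.8   286.9   562.5   285.6   170.6   127.9    -1.2 20798. ]
 [  643.8   144.4   642.8   143.5   170.    125.2    -2.3 20481.1]
 [  504.1     3.6   503.5    -0.1   170.5   129.1     4.3 20408.6]
 [  648.9  -142.2   648.1  -143.    170.6   121.3     1.8 20036.1]
 [  547.7  -291.5   547.2  -291.9   170.6   119.4    -0.2 19816. ]]
white@21
 [[ 621.1  147.4  617.2  148.8   90.8   83.1    8.7 4722.4]
 [ 696.4  126.   696.6  126.2  110.9   53.7   87.5 5581. ]
 [ 767.6    2.3  767.8    3.3   78.7   53.9  -85.8 3880.5]
 [ 477.2   -6.6  479.9  -17.9  117.4  106.9  -86.1 6251.4]
 [ 560.1   -7.7  560.6   -7.5  110.5   53.9  -86.  5587.9]
 [ 701.6 -149.1  701.5 -150.   111.9   54.3  -88.3 5675.2]]
[array([ 94,  13, 153], dtype=uint8), array([ 32,  20, 188], dtype=uint8), array([ 79, 142,  95], dtype=uint8)]
```

```bash
cat >> h.py <<'E'
def go(x,y,z,yaw):
    """total row values to tool-down target (mm, deg) from the measured pose"""
    o=manip.get_obs(); p=o["tool_pos"]*1000; a=np.radians(o["tcp_rot"][2])
    d=np.array([x,y,z])-p; dy=(yaw-o["tcp_rot"][2]+180)%360-180
    r=[np.cos(a)*d[0]+np.sin(a)*d[1],np.sin(a)*d[0]-np.cos(a)*d[1],-d[2]]
    print("t",o["time_s"],"at",np.round(p,1),np.round(o["tcp_rot"],2),"row",np.round(np.array(r)/500,4),"rotz",round(-dy/90,4),"q6",round(o["q"][5]),"w",round(o["gripper_width"]*1000,1))
E
python3 - <<'E'
from h import *
im=cv2.imread("pics/top0.png")[150:280,160:480]
cv2.imwrite("pics/crop.png",cv2.resize(im,None,fx=2.5,fy=2.5,interpolation=cv2.INTER_CUBIC))
c=eyes.camera("top")
# arm-end test for the cross: contour radius against direction, about the measured centre
for p in contours(c["img"],'white'):
    w=cast(c,p,.021)*1000; m=w.mean(0)
    if np.hypot(*(m-[617,143]))<8 and len(p)>300:
        d=w-[617.3,143.5]; r=np.hypot(*d.T); th=np.degrees(np.arctan2(d[:,1],d[:,0]))
        i=r>38; print("cross yaw mod 90:",np.degrees(np.angle(np.exp(4j*np.radians(th[i])).mean()))/4, r.max())
go(519,-300,80,47.1)
E
```

```text
cross yaw mod 90: -32.67580233637916 43.35264552672771
t 0.3 at [ 272.2 -562.4  230.9] [-179.96   -0.     25.83] row [ 0.6729 -0.2573  0.3019] rotz -0.2364 q6 -7 w 85.3
```

View pics/crop.png

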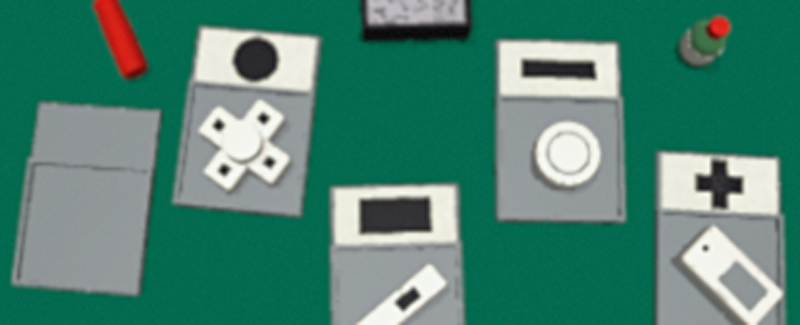

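The crop confirms the cross arms run upper-right (265,115) to lower-left (225,175), which gives a yaw of −33°. The brick, bar and puck match the measurements. I'll start with the brick, parking it in the spare carrier.

Request:
play_rows(rows=[[0.04,-0.015,0.02,0,0,-0.02,-1],[0.11,-0.04,0.05,0,0,-0.05,-1],[0.19,-0.07,0.085,0,0,-0.08,-1],[0.27,-0.1,0.12,0,0,-0.1,-1],[0.35,-0.13,0.155,0,0,-0.13,-1],[0.43,-0.165,0.19,0,0,-0.16,-1],[0.5,-0.19,0.225,0,0,-0.18,-1],[0.57,-0.22,0.255,0,0,-0.2,-1],[0.63,-0.24,0.28,0,0,-0.22,-1],[0.66,-0.252,0.295,0,0,-0.23,-1],[0.673,-0.257,0.302,0,0,-0.236,-1],[0.673,-0.257,0.302,0,0,-0.236,-1]])

```text
time_s: 1.5
tool_pos: [0.5191, -0.3002, 0.08]
tcp_rot: [-180.0, 0.0, 47.1]
ft_force: [-0.0, -0.4, -0.2]
gripper_width: 0.0856
grasp_force: 0.0
```

```bash
python3 -c "
from h import *
go(519,-300,10,47.1)"
```

```text
t 1.5 at [ 519.1 -300.2   80. ] [-1.7996e+02  2.0000e-02  4.7110e+01] row [ 1.0e-04 -4.0e-04  1.4e-01] rotz 0.0001 q6 5 w 85.6
```

Request:
play_rows(rows=[[0,0,0.03,0,0,0,-1],[0,0,0.07,0,0,0,-1],[0,0,0.105,0,0,0,-1],[0,0,0.13,0,0,0,-1],[0,0,0.14,0,0,0,-1],[0,0,0.14,0,0,0,-1],[0,0,0.14,0,0,0,0.2],[0,0,0.14,0,0,0,0.2],[0,0,0.14,0,0,0,0.2],[0,0,0.14,0,0,0,0.2],[0,0,0.14,0,0,0,0.2],[0,0,0.14,0,0,0,0.2]], newtons=50)

```text
time_s: 2.7
tool_pos: [0.5198, -0.3007, 0.0113]
tcp_rot: [179.9, -0.0, 47.1]
ft_force: [-0.9, 2.0, 5.1]
gripper_width: 0.0432
grasp_force: 53.3
```

Request:
play_rows(rows=[[0,0,-0.01,0,0,0,0.2],[0,0,-0.03,0,0,0,0.2],[0,0,-0.07,0,0,0,0.2],[0,0,-0.12,0,0,0,0.2],[0,0,-0.16,0,0,0,0.2],[0,0,-0.19,0,0,0,0.2],[0,0,-0.2,0,0,0,0.2],[0,0,-0.2,0,0,0,0.2]])

```text
time_s: 3.5
tool_pos: [0.5195, -0.3005, 0.111]
tcp_rot: [179.9, -0.0, 47.1]
ft_force: [-0.5, 0.8, -2.2]
gripper_width: 0.043
grasp_force: 52.5
```

```bash
python3 -c "
from h import *
go(536.7,287.4,111,88.6)"
```

```text
t 3.5 at [ 519.5 -300.5  111. ] [ 1.7993e+02 -1.0000e-02  4.7070e+01] row [ 0.8844 -0.7756 -0.    ] rotz -0.4614 q6 5 w 43.0
```

Request:
play_rows(rows=[[0.027,-0.023,0,0,0,-0.014,0.2],[0.08,-0.07,0,0,0,-0.042,0.2],[0.15,-0.132,0,0,0,-0.078,0.2],[0.221,-0.194,0,0,0,-0.115,0.2],[0.292,-0.256,0,0,0,-0.152,0.2],[0.363,-0.318,0,0,0,-0.189,0.2],[0.433,-0.38,0,0,0,-0.226,0.2],[0.504,-0.442,0,0,0,-0.263,0.2],[0.575,-0.504,0,0,0,-0.3,0.2],[0.646,-0.566,0,0,0,-0.337,0.2],[0.708,-0.62,0,0,0,-0.37,0.2],[0.76,-0.666,0,0,0,-0.4,0.2]])

```text
time_s: 4.7
tool_pos: [0.5321, 0.2076, 0.1087]
tcp_rot: [-179.8, 0.0, 83.3]
ft_force: [0.9, 0.2, -1.1]
gripper_width: 0.0433
grasp_force: 52.5
```

```bash
python3 -c "
from h import *
go(536.7,287.4,111,88.6)"
```

```text
t 4.7 at [532.1 207.6 108.7] [-1.7984e+02  2.0000e-02  8.3320e+01] row [ 0.1596 -0.0095 -0.0046] rotz -0.0587 q6 20 w 43.3
```

Request:
play_rows(rows=[[0.06,-0.004,0,0,0,-0.02,0.2],[0.11,-0.007,0,0,0,-0.04,0.2],[0.145,-0.009,0,0,0,-0.055,0.2],[0.16,-0.0095,0,0,0,-0.0587,0.2],[0.16,-0.0095,0.02,0,0,-0.0587,0.2],[0.16,-0.0095,0.06,0,0,-0.0587,0.2],[0.16,-0.0095,0.1,0,0,-0.0587,0.2],[0.16,-0.0095,0.13,0,0,-0.0587,0.2],[0.16,-0.0095,0.15,0,0,-0.0587,0.2],[0.16,-0.0095,0.16,0,0,-0.0587,0.2],[0.16,-0.0095,0.16,0,0,-0.0587,0.2]])

```text
time_s: 5.8
tool_pos: [0.5389, 0.2843, 0.0296]
tcp_rot: [-179.9, 0.0, 88.3]
ft_force: [-0.0, 0.7, -2.1]
gripper_width: 0.0429
grasp_force: 52.5
```

```bash
python3 -c "
from h import *
go(536.7,287.4,12.3,88.6)"
```

```text
t 5.8 at [538.9 284.3  29.6] [-1.7994e+02  3.0000e-02  8.8320e+01] row [ 0.0062 -0.0046  0.0347] rotz -0.0031 q6 22 w 42.9
```

Request:
play_rows(rows=[[0.006,-0.0046,0.012,0,0,-0.003,0.2],[0.006,-0.0046,0.024,0,0,-0.003,0.2],[0.006,-0.0046,0.031,0,0,-0.003,0.2],[0.006,-0.0046,0.0347,0,0,-0.003,0.2],[0.006,-0.0046,0.0347,0,0,-0.003,0.2],[0.006,-0.0046,0.0347,0,0,-0.003,0],[0.006,-0.0046,0.0347,0,0,-0.003,-0.5],[0.006,-0.0046,0.0347,0,0,-0.003,-0.7],[0.006,-0.0046,0.0347,0,0,-0.003,-0.7],[0.006,-0.0046,0.02,0,0,-0.003,-0.7],[0.006,-0.0046,-0.03,0,0,-0.003,-1],[0.006,-0.0046,-0.08,0,0,-0.003,-1]])

```text
time_s: 7.0
tool_pos: [0.5364, 0.2876, 0.0708]
tcp_rot: [-179.9, 0.0, 88.6]
ft_force: [0.1, 0.7, -0.9]
gripper_width: 0.0856
grasp_force: 0.0
```

```bash
python3 -c "
from h import *
go(617.3,143.5,90,57.3)"
```

```text
t 7.0 at [536.4 287.6  70.8] [-1.7993e+02  3.0000e-02  8.8620e+01] row [-0.2842  0.1687 -0.0383] rotz 0.348 q6 22 w 85.6
```

Request:
play_rows(rows=[[-0.02,0.01,-0.02,0,0,0.02,-1],[-0.07,0.04,-0.0383,0,0,0.08,-1],[-0.13,0.08,-0.0383,0,0,0.16,-1],[-0.19,0.115,-0.0383,0,0,0.24,-1],[-0.24,0.143,-0.0383,0,0,0.3,-1],[-0.27,0.16,-0.0383,0,0,0.335,-1],[-0.284,0.1687,-0.0383,0,0,0.348,-1],[-0.284,0.1687,-0.0383,0,0,0.348,-1],[-0.284,0.1687,-0.0383,0,0,0.348,-1]])

```text
time_s: 7.9
tool_pos: [0.6173, 0.1446, 0.0892]
tcp_rot: [-180.0, 0.0, 57.4]
ft_force: [-0.2, 0.7, 0.2]
gripper_width: 0.0855
grasp_force: 0.0
```

```bash
python3 -c "
from h import *
go(617.3,143.5,27.5,57.3)"
```

```text
t 7.9 at [617.3 144.6  89.2] [-1.7996e+02  1.0000e-02  5.7390e+01] row [-0.0018  0.0012  0.1234] rotz 0.001 q6 39 w 85.5
```

Request:
play_rows(rows=[[-0.002,0.001,0.03,0,0,0,-1],[-0.002,0.001,0.07,0,0,0,-1],[-0.002,0.001,0.1,0,0,0,-1],[-0.002,0.001,0.118,0,0,0,-1],[-0.002,0.001,0.1234,0,0,0,-1],[-0.002,0.001,0.1234,0,0,0,-1],[-0.002,0.001,0.1234,0,0,0,0.4],[-0.002,0.001,0.1234,0,0,0,0.4],[-0.002,0.001,0.1234,0,0,0,0.4],[-0.002,0.001,0.1234,0,0,0,0.4],[-0.002,0.001,0.1234,0,0,0,0.4],[-0.002,0.001,0.1234,0,0,0,0.4]])

```text
time_s: 9.1
tool_pos: [0.6186, 0.1428, 0.0288]
tcp_rot: [179.9, -0.1, 57.3]
ft_force: [0.1, -0.1, 5.8]
gripper_width: 0.0338
grasp_force: 50.4
```

Request:
play_rows(rows=[[0,0,-0.01,0,0,0,0.4],[0,0,-0.03,0,0,0,0.4],[0,0,-0.07,0,0,0,0.4],[0,0,-0.11,0,0,0,0.4],[0,0,-0.14,0,0,0,0.4],[0,0,-0.155,0,0,0,0.4],[0,0,-0.16,0,0,0,0.4],[0,0,-0.16,0,0,0,0.4]])

```text
time_s: 9.9
tool_pos: [0.6175, 0.1427, 0.1076]
tcp_rot: [-180.0, 0.0, 57.3]
ft_force: [-1.6, 1.5, -1.4]
gripper_width: 0.0341
grasp_force: 49.9
```

```bash
python3 -c "
from h import *
go(520.1,-293.4,112,89.7)
for n in ('top','side'): cv2.imwrite(f'pics/{n}1.png',eyes.camera(n)['img'][90:320,150:500])
a,b=[cv2.imread(f'pics/{n}1.png') for n in('top','side')]; cv2.imwrite('pics/both1.png',np.hstack([a,b]))"
```

```text
t 9.9 at [617.5 142.7 107.6] [-1.7999e+02  1.0000e-02  5.7300e+01] row [-0.8392  0.3072 -0.0088] rotz -0.36 q6 39 w 34.1
```

View pics/both1.png

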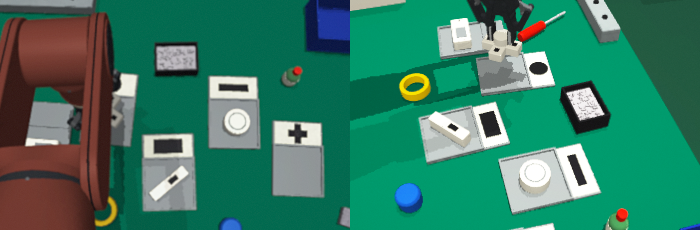

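The side view shows the cross held level above its carrier at right-panel pixel (500,40), and the brick parked straight in the spare carrier at (460,35).

Request:
play_rows(rows=[[-0.025,0.009,-0.003,0,0,-0.01,0.4],[-0.084,0.031,-0.008,0,0,-0.036,0.4],[-0.168,0.061,-0.0088,0,0,-0.072,0.4],[-0.26,0.095,-0.0088,0,0,-0.112,0.4],[-0.352,0.129,-0.0088,0,0,-0.151,0.4],[-0.445,0.163,-0.0088,0,0,-0.191,0.4],[-0.537,0.196,-0.0088,0,0,-0.23,0.4],[-0.629,0.23,-0.0088,0,0,-0.27,0.4],[-0.713,0.261,-0.0088,0,0,-0.306,0.4],[-0.78,0.285,-0.0088,0,0,-0.335,0.4],[-0.822,0.301,-0.0088,0,0,-0.353,0.4],[-0.839,0.307,-0.0088,0,0,-0.36,0.4]])

```text
time_s: 11.2
tool_pos: [0.5191, -0.2953, 0.1112]
tcp_rot: [-179.9, -0.0, 89.6]
ft_force: [1.2, 0.5, -1.6]
gripper_width: 0.0337
grasp_force: 49.9
```

Request:
play_rows(rows=[[0,0,0,0,0,0,0.4],[0,0,0,0,0,0,0.4],[0,0,0.02,0,0,0,0.4],[0,0,0.06,0,0,0,0.4],[0,0,0.1,0,0,0,0.4],[0,0,0.12,0,0,0,0.4],[0,0,0.13,0,0,0,0.4],[0,0,0.13,0,0,0,0.4]])

```text
time_s: 12.0
tool_pos: [0.5201, -0.2924, 0.0464]
tcp_rot: [-179.9, -0.0, 89.7]
ft_force: [0.7, -0.8, -1.6]
gripper_width: 0.0338
grasp_force: 49.9
```

```bash
python3 -c "
from h import *
go(520.1,-293.4,29,89.7)"
```

```text
t 12.0 at [ 520.1 -292.4   46.4] [-1.7994e+02 -5.0000e-02  8.9740e+01] row [-0.002   0.      0.0348] rotz 0.0004 q6 -37 w 33.8
```

Request:
play_rows(rows=[[-0.002,0,0.012,0,0,0,0.4],[-0.002,0,0.024,0,0,0,0.4],[-0.002,0,0.031,0,0,0,0.4],[-0.002,0,0.035,0,0,0,0.4],[-0.002,0,0.035,0,0,0,0.4],[-0.002,0,0.035,0,0,0,0.1],[-0.002,0,0.035,0,0,0,-0.3],[-0.002,0,0.035,0,0,0,-0.6],[-0.002,0,0.035,0,0,0,-0.6],[-0.002,0,0.02,0,0,0,-0.6],[-0.002,0,-0.03,0,0,0,-1],[-0.002,0,-0.09,0,0,0,-1]])

```text
time_s: 13.2
tool_pos: [0.5193, -0.2935, 0.0919]
tcp_rot: [-179.9, -0.1, 89.7]
ft_force: [0.9, -1.0, 0.4]
gripper_width: 0.0855
grasp_force: 0.0
```

```bash
python3 -c "
from h import *
go(623.4,-150.1,80,89.7)"
```

```text
t 13.2 at [ 519.3 -293.5   91.9] [-1.7987e+02 -1.0000e-01  8.9700e+01] row [0.2879 0.2067 0.0239] rotz 0.0 q6 -37 w 85.5
```

Request:
play_rows(rows=[[0.02,0.014,0,0,0,0,-1],[0.07,0.05,0.005,0,0,0,-1],[0.14,0.1,0.01,0,0,0,-1],[0.21,0.15,0.015,0,0,0,-1],[0.26,0.187,0.02,0,0,0,-1],[0.288,0.2067,0.024,0,0,0,-1],[0.288,0.2067,0.024,0,0,0,-1],[0.288,0.2067,0.024,0,0,0,-1],[0.288,0.2067,0.024,0,0,0,-1]])

```text
time_s: 14.1
tool_pos: [0.6237, -0.152, 0.0801]
tcp_rot: [-180.0, 0.0, 89.6]
ft_force: [0.0, -0.1, -0.3]
gripper_width: 0.0852
grasp_force: 0.0
```

```bash
python3 -c "
from h import *
go(623.4,-150.1,8.5,89.7)"
```

```text
t 14.1 at [ 623.7 -152.    80.1] [-1.7997e+02  2.0000e-02  8.9630e+01] row [ 0.0038 -0.0006  0.1432] rotz -0.0008 q6 -20 w 85.2
```

Request:
play_rows(rows=[[0.003,0,0.03,0,0,0,-1],[0.003,0,0.07,0,0,0,-1],[0.003,0,0.11,0,0,0,-1],[0.003,0,0.135,0,0,0,-1],[0.003,0,0.143,0,0,0,-1],[0.003,0,0.143,0,0,0,-1],[0.003,0,0.143,0,0,0,-0.1],[0.003,0,0.143,0,0,0,-0.1],[0.003,0,0.143,0,0,0,-0.1],[0.003,0,0.143,0,0,0,-0.1],[0.003,0,0.143,0,0,0,-0.1],[0.003,0,0.143,0,0,0,-0.1]])

```text
time_s: 15.3
tool_pos: [0.6256, -0.1497, 0.0103]
tcp_rot: [179.8, 0.1, 89.7]
ft_force: [-0.5, 0.7, 6.0]
gripper_width: 0.0561
grasp_force: 53.9
```

```bash
python3 -c "
from h import *
go(616.6,145.2,120,89.7)"
```

```text
t 15.3 at [ 625.6 -149.7   10.3] [1.7985e+02 6.0000e-02 8.9710e+01] row [ 0.5898 -0.0211 -0.2194] rotz 0.0001 q6 -20 w 56.1
```

Request:
play_rows(rows=[[0,0,-0.01,0,0,0,-0.1],[0,0,-0.03,0,0,0,-0.1],[0,0,-0.07,0,0,0,-0.1],[0,0,-0.12,0,0,0,-0.1],[0,0,-0.16,0,0,0,-0.1],[0,0,-0.19,0,0,0,-0.1],[0,0,-0.2,0,0,0,-0.1],[0,0,-0.2,0,0,0,-0.1]])

```text
time_s: 16.1
tool_pos: [0.6248, -0.1494, 0.1095]
tcp_rot: [179.9, 0.0, 89.7]
ft_force: [0.1, 0.3, -1.0]
gripper_width: 0.0562
grasp_force: 53.3
```

Request:
play_rows(rows=[[0.02,-0.001,0,0,0,0,-0.1],[0.07,-0.003,0,0,0,0,-0.1],[0.15,-0.006,0,0,0,0,-0.1],[0.24,-0.01,0,0,0,0,-0.1],[0.33,-0.013,0,0,0,0,-0.1],[0.42,-0.016,0,0,0,0,-0.1],[0.5,-0.018,0,0,0,0,-0.1],[0.56,-0.02,0,0,0,0,-0.1],[0.59,-0.021,0,0,0,0,-0.1],[0.59,-0.021,0,0,0,0,-0.1],[0.59,-0.021,0.03,0,0,0,-0.1],[0.59,-0.021,0.07,0,0,0,-0.1]])

```text
time_s: 17.3
tool_pos: [0.6163, 0.1443, 0.0734]
tcp_rot: [179.9, 0.0, 89.6]
ft_force: [0.8, -0.3, -1.9]
gripper_width: 0.0565
grasp_force: 53.3
```

```bash
python3 -c "
from h import *
go(616.6,145.2,10.8,89.7)"
```

```text
t 17.3 at [616.3 144.3  73.4] [1.7988e+02 2.0000e-02 8.9630e+01] row [0.0018 0.0005 0.1252] rotz -0.0008 q6 6 w 56.5
```

Request:
play_rows(rows=[[0.001,0,0.04,0,0,0,-0.1],[0.001,0,0.08,0,0,0,-0.1],[0.001,0,0.105,0,0,0,-0.1],[0.001,0,0.118,0,0,0,-0.1],[0.001,0,0.125,0,0,0,-0.1],[0.001,0,0.125,0,0,0,-0.1],[0.001,0,0.125,0,0,0,-0.4],[0.001,0,0.125,0,0,0,-0.7],[0.001,0,0.125,0,0,0,-1],[0.001,0,0.125,0,0,0,-1],[0.001,0,0.06,0,0,0,-1],[0.001,0,-0.02,0,0,0,-1]])

```text
time_s: 18.5
tool_pos: [0.6131, 0.1461, 0.0819]
tcp_rot: [-179.7, 0.0, 89.7]
ft_force: [0.9, -0.2, 0.7]
gripper_width: 0.0854
grasp_force: 0.0
```

```bash
python3 -c "
from h import *
go(478.2,-2.2,85,132.4)"
```

```text
t 18.5 at [613.1 146.1  81.9] [-1.7968e+02  4.0000e-02  8.9710e+01] row [-0.2979 -0.2684 -0.0063] rotz -0.4744 q6 7 w 85.4
```

Request:
play_rows(rows=[[-0.015,-0.013,-0.006,0,0,-0.02,-1],[-0.05,-0.045,-0.006,0,0,-0.07,-1],[-0.1,-0.09,-0.006,0,0,-0.15,-1],[-0.15,-0.135,-0.006,0,0,-0.23,-1],[-0.2,-0.18,-0.006,0,0,-0.31,-1],[-0.25,-0.225,-0.006,0,0,-0.39,-1],[-0.28,-0.252,-0.006,0,0,-0.45,-1],[-0.298,-0.268,-0.006,0,0,-0.4744,-1],[-0.298,-0.268,-0.006,0,0,-0.4744,-1],[-0.298,-0.268,-0.006,0,0,-0.4744,-1]])

```text
time_s: 19.5
tool_pos: [0.4811, -0.002, 0.0871]
tcp_rot: [179.9, 0.0, 132.3]
ft_force: [0.3, -0.5, 0.6]
gripper_width: 0.0853
grasp_force: 0.0
```

```bash
python3 -c "
from h import *
go(478.2,-2.2,11,132.4)"
```

```text
t 19.5 at [481.1  -2.   87.1] [1.7995e+02 4.0000e-02 1.3229e+02] row [ 0.0036 -0.0047  0.1521] rotz -0.0012 q6 -52 w 85.3
```

Request:
play_rows(rows=[[0.0036,-0.0047,0.04,0,0,0,-0.6],[0.0036,-0.0047,0.08,0,0,0,-0.4],[0.0036,-0.0047,0.12,0,0,0,-0.2],[0.0036,-0.0047,0.145,0,0,0,-0.2],[0.0036,-0.0047,0.152,0,0,0,-0.2],[0.0036,-0.0047,0.152,0,0,0,-0.2],[0.0036,-0.0047,0.152,0,0,0,0.7],[0.0036,-0.0047,0.152,0,0,0,0.7],[0.0036,-0.0047,0.152,0,0,0,0.7],[0.0036,-0.0047,0.152,0,0,0,0.7],[0.0036,-0.0047,0.152,0,0,0,0.7],[0.0036,-0.0047,0.152,0,0,0,0.7]])

```text
time_s: 20.7
tool_pos: [0.4789, -0.0024, 0.0118]
tcp_rot: [179.9, 0.1, 132.4]
ft_force: [-0.4, 0.9, 6.7]
gripper_width: 0.0225
grasp_force: 50.1
```

```bash
python3 -c "
from h import *
go(621.4,-145.1,110,91.8)"
```

```text
t 20.7 at [478.9  -2.4  11.8] [1.7991e+02 1.0000e-01 1.3239e+02] row [-0.4029  0.0182 -0.1964] rotz 0.451 q6 -52 w 22.5
```

Request:
play_rows(rows=[[0,0,-0.01,0,0,0,0.7],[0,0,-0.03,0,0,0,0.7],[0,0,-0.07,0,0,0,0.7],[0,0,-0.12,0,0,0,0.7],[0,0,-0.16,0,0,0,0.7],[0,0,-0.19,0,0,0,0.7],[0,0,-0.2,0,0,0,0.7],[0,0,-0.2,0,0,0,0.7]])

```text
time_s: 21.5
tool_pos: [0.4782, -0.0024, 0.1116]
tcp_rot: [179.9, 0.1, 132.4]
ft_force: [0.6, 0.3, -1.5]
gripper_width: 0.0232
grasp_force: 49.3
```

Request:
play_rows(rows=[[-0.02,0.001,0,0,0,0.02,0.7],[-0.06,0.003,0,0,0,0.06,0.7],[-0.12,0.005,0,0,0,0.13,0.7],[-0.18,0.008,0,0,0,0.2,0.7],[-0.24,0.011,0,0,0,0.27,0.7],[-0.3,0.013,0,0,0,0.34,0.7],[-0.35,0.016,0,0,0,0.4,0.7],[-0.39,0.018,0,0,0,0.44,0.7],[-0.403,0.018,0,0,0,0.451,0.7],[-0.403,0.018,0,0,0,0.451,0.7],[-0.403,0.018,0.03,0,0,0.451,0.7],[-0.403,0.018,0.07,0,0,0.451,0.7]])

```text
time_s: 22.7
tool_pos: [0.6202, -0.1444, 0.0754]
tcp_rot: [179.9, 0.0, 91.9]
ft_force: [0.5, 1.0, -0.7]
gripper_width: 0.023
grasp_force: 49.3
```

```bash
python3 -c "
from h import *
go(621.4,-145.1,12.2,91.8)"
```

```text
t 22.7 at [ 620.2 -144.4   75.4] [1.7993e+02 2.0000e-02 9.1890e+01] row [-0.0015  0.0023  0.1263] rotz 0.001 q6 -22 w 23.0
```

Request:
play_rows(rows=[[-0.001,0.002,0.04,0,0,0,0.7],[-0.001,0.002,0.08,0,0,0,0.7],[-0.001,0.002,0.105,0,0,0,0.7],[-0.001,0.002,0.12,0,0,0,0.7],[-0.001,0.002,0.127,0,0,0,0.7],[-0.001,0.002,0.127,0,0,0,0.7],[-0.001,0.002,0.127,0,0,0,0.3],[-0.001,0.002,0.127,0,0,0,0],[-0.001,0.002,0.127,0,0,0,-0.3],[-0.001,0.002,0.127,0,0,0,-0.3],[-0.001,0.002,0.06,0,0,0,-0.6],[-0.001,0.002,-0.02,0,0,0,-1]])

```text
time_s: 23.9
tool_pos: [0.6191, -0.1448, 0.0838]
tcp_rot: [-179.7, -0.1, 91.8]
ft_force: [1.4, -0.3, 0.4]
gripper_width: 0.0806
grasp_force: 0.0
```

```bash
python3 -c "
from h import *
go(536.7,287.4,85,88.6)
for n in ('top',): 
  c=eyes.camera(n); cv2.imwrite(f'pics/{n}2.png',c['img']); np.set_printoptions(suppress=True,linewidth=150); print(rects(c,'white',.021,1500,8000))"
```

```text
t 23.9 at [ 619.1 -144.8   83.8] [-1.7971e+02 -1.2000e-01  9.1800e+01] row [ 0.8691 -0.1376 -0.0023] rotz 0.0356 q6 -22 w 80.6
[[ 539.1  294.7  539.   294.7   87.8   43.6   88.7 3667.7]
 [ 619.3  150.7  619.4  150.7   57.6   57.5    2.9 2592.8]
 [ 696.8  138.8  696.7  138.6  107.5   50.5   87.4 3652.7]
 [ 559.3    4.1  559.9    7.9  107.3   50.4  -85.7 4852.7]
 [ 700.6 -110.7  702.4 -104.5   50.5   49.3    1.5 1586.7]
 [ 602.3 -258.   602.8 -255.7   49.3   45.1   -0.9 1824.7]]
```

View pics/top2.png

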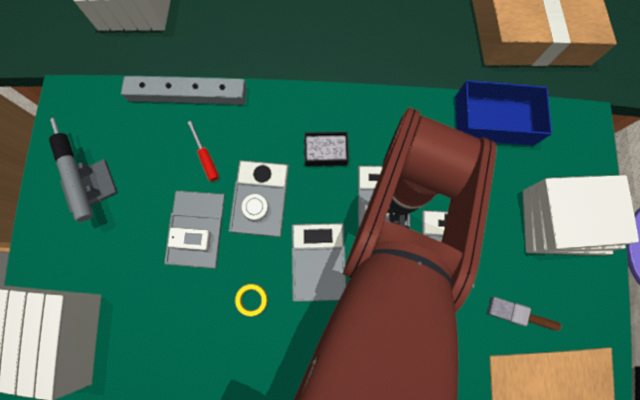

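The top view shows the puck in its carrier at (254,206) and the brick in the spare at (188,239). Both sit about 6 to 7 mm farther along +y than I commanded. I'll check the cross and bar once the arm has moved aside.

Request:
play_rows(rows=[[0.026,-0.004,-0.01,0,0,0.001,-1],[0.087,-0.014,-0.03,0,0,0.004,-1],[0.174,-0.028,-0.04,0,0,0.007,-1],[0.27,-0.043,-0.04,0,0,0.011,-1],[0.365,-0.058,-0.04,0,0,0.015,-1],[0.46,-0.073,-0.04,0,0,0.02,-1],[0.556,-0.088,-0.04,0,0,0.023,-1],[0.65,-0.103,-0.03,0,0,0.027,-1],[0.74,-0.117,-0.02,0,0,0.03,-1],[0.81,-0.128,-0.01,0,0,0.033,-1],[0.85,-0.135,-0.002,0,0,0.035,-1],[0.869,-0.1376,-0.002,0,0,0.0356,-1]])

```text
time_s: 25.15
tool_pos: [0.5361, 0.2886, 0.0847]
tcp_rot: [-179.8, 0.1, 88.8]
ft_force: [-1.2, -0.5, -0.1]
gripper_width: 0.0853
grasp_force: 0.0
```

```bash
python3 -c "
from h import *
np.set_printoptions(suppress=True,linewidth=150)
go(536.7,287.4,85,88.6)
c=eyes.camera('top'); s=eyes.camera('side')
print(rects(c,'carrier',.0055,8000,26000));print(rects(c,'white',.021,1500,8000))
a=cv2.resize(c['img'][140:310,330:500],None,fx=2.3,fy=2.3,interpolation=2);b=cv2.resize(s['img'][90:400,200:420],None,fx=391/310,fy=391/310)
cv2.imwrite('pics/both3.png',np.hstack([a,b[:391]]))"
```

```text
t 25.15 at [536.1 288.6  84.7] [-179.8     0.05   88.76] row [-0.0025  0.0013 -0.0007] rotz 0.0018 q6 22 w 85.3
[[  563.6   285.2   564.4   277.    172.8   117.6    -1.4 17018.5]
 [  643.6   143.9   643.3   143.7   172.8   120.     -2.6 20268.4]
 [  504.     -0.5   503.8    -0.5   172.8   119.6     4.5 20236.9]
 [  648.5  -144.5   647.9  -144.2   173.1   120.1     1.8 20286.3]
 [  546.9  -294.    546.4  -293.3   172.7   121.     -0.3 20384.6]]
[[ 619.6  150.7  619.5  150.8   58.3   58.2   49.  2655.2]
 [ 696.7  138.8  696.6  138.7  108.2   51.2   87.5 5362.4]
 [ 559.3    3.7  559.3    3.8  108.5   51.4  -85.6 5387.1]
 [ 701.5 -139.9  701.2 -139.6  108.6   51.4  -88.2 5393.6]
 [ 624.4 -146.9  624.5 -146.9   95.1   24.5  -88.9 2214. ]
 [ 601.9 -257.8  601.8 -255.7   50.9   45.7   -0.6 1988.8]
 [ 520.6 -298.1  520.6 -298.2   77.6   76.6  -44.7 4004.3]
 [ 601.4 -316.7  601.3 -321.4   52.2   51.    89.5 2017.5]]
```

View pics/both3.png

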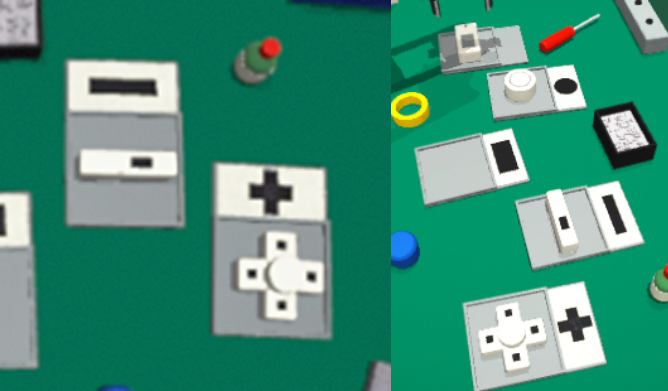

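With the shaded sides left out of the white mask, the outlines are top faces at z = 36 mm. Recast at that height, the brick is at (537.6, 289.8), the puck at (616.7, 148.3), the bar at (621.5, −144.5) and the cross at about (520, −296). All are within about 3 mm of where they belong. The picture confirms the bar and cross lie flat in their own wells, at (130,165) and (285,272). That leaves the brick.

Request:
play_rows(rows=[[0.0024,0.003,0.04,0,0,0,-1],[0.0024,0.003,0.08,0,0,0,-1],[0.0024,0.003,0.12,0,0,0,-1],[0.0024,0.003,0.142,0,0,0,-1],[0.0024,0.003,0.149,0,0,0,-1],[0.0024,0.003,0.149,0,0,0,-1],[0.0024,0.003,0.149,0,0,0,0.2],[0.0024,0.003,0.149,0,0,0,0.2],[0.0024,0.003,0.149,0,0,0,0.2],[0.0024,0.003,0.149,0,0,0,0.2],[0.0024,0.003,0.149,0,0,0,0.2],[0.0024,0.003,0.149,0,0,0,0.2]])

```text
time_s: 26.45
tool_pos: [0.541, 0.2882, 0.0133]
tcp_rot: [179.9, -0.0, 88.6]
ft_force: [-1.0, -0.8, 6.4]
gripper_width: 0.043
grasp_force: 53.4
```

Request:
play_rows(rows=[[0,0,-0.01,0,0,0,0.2],[0,0,-0.03,0,0,0,0.2],[0,0,-0.07,0,0,0,0.2],[0,0,-0.12,0,0,0,0.2],[0,0,-0.16,0,0,0,0.2],[0,0,-0.19,0,0,0,0.2],[0,0,-0.2,0,0,0,0.2],[0,0,-0.2,0,0,0,0.2]])

```text
time_s: 27.25
tool_pos: [0.5406, 0.2879, 0.1128]
tcp_rot: [179.9, -0.0, 88.6]
ft_force: [-0.1, 0.1, -2.5]
gripper_width: 0.043
grasp_force: 52.6
```

```bash
python3 -c "
from h import *
go(477.1,-2.4,111,94.2)"
```

```text
t 27.25 at [540.6 287.9 112.8] [ 1.7994e+02 -3.0000e-02  8.8610e+01] row [-0.5835 -0.1128  0.0036] rotz -0.0622 q6 22 w 43.0
```

Request:
play_rows(rows=[[-0.02,-0.004,0,0,0,-0.002,0.2],[-0.07,-0.013,0,0,0,-0.007,0.2],[-0.15,-0.029,0,0,0,-0.015,0.2],[-0.24,-0.046,0,0,0,-0.025,0.2],[-0.33,-0.063,0,0,0,-0.035,0.2],[-0.42,-0.08,0,0,0,-0.045,0.2],[-0.5,-0.096,0,0,0,-0.053,0.2],[-0.56,-0.108,0,0,0,-0.06,0.2],[-0.586,-0.1128,0,0,0,-0.062,0.2],[-0.586,-0.1128,0,0,0,-0.062,0.2],[-0.586,-0.1128,0.03,0,0,-0.062,0.2],[-0.586,-0.1128,0.07,0,0,-0.062,0.2]])

```text
time_s: 28.45
tool_pos: [0.4772, -0.0035, 0.077]
tcp_rot: [179.9, 0.0, 94.2]
ft_force: [0.9, 0.4, -2.0]
gripper_width: 0.0431
grasp_force: 52.6
```

```bash
python3 -c "
from h import *
go(477.1,-4,13.5,94.2)"
```

```text
t 28.45 at [477.2  -3.5  77. ] [179.92   0.    94.17] row [-0.0009 -0.0003  0.1271] rotz -0.0003 q6 -14 w 43.1
```

Request:
play_rows(rows=[[0,0,0.04,0,0,0,0.2],[0,0,0.08,0,0,0,0.2],[0,0,0.105,0,0,0,0.2],[0,0,0.12,0,0,0,0.2],[0,0,0.127,0,0,0,0.2],[0,0,0.127,0,0,0,0.2],[0,0,0.127,0,0,0,0],[0,0,0.127,0,0,0,-0.4],[0,0,0.127,0,0,0,-0.7],[0,0,0.127,0,0,0,-0.7],[0,0,0.06,0,0,0,-0.9],[0,0,-0.02,0,0,0,-1]])

```text
time_s: 29.65
tool_pos: [0.4748, -0.0035, 0.0863]
tcp_rot: [-179.7, -0.1, 94.2]
ft_force: [0.4, -0.5, 0.5]
gripper_width: 0.0855
grasp_force: 0.0
```

```bash
python3 -c "
from h import *
go(400,400,200,94.2)"
```

```text
t 29.65 at [474.8  -3.5  86.3] [-1.7974e+02 -7.0000e-02  9.4170e+01] row [ 0.8157 -0.0905 -0.2274] rotz -0.0003 q6 -14 w 85.5
```

Next I move the arm clear so I can check the final placings.

Request:
play_rows(rows=[[0,0,-0.04,0,0,0,-1],[0.03,-0.003,-0.1,0,0,0,-1],[0.08,-0.009,-0.15,0,0,0,-1],[0.16,-0.018,-0.19,0,0,0,-1],[0.24,-0.027,-0.22,0,0,0,-1],[0.33,-0.037,-0.227,0,0,0,-1],[0.42,-0.047,-0.227,0,0,0,-1],[0.51,-0.056,-0.227,0,0,0,-1],[0.6,-0.066,-0.227,0,0,0,-1],[0.69,-0.076,-0.227,0,0,0,-1],[0.76,-0.084,-0.227,0,0,0,-1],[0.8,-0.09,-0.227,0,0,0,-1]])

```text
time_s: 30.85
tool_pos: [0.4017, 0.3946, 0.2008]
tcp_rot: [180.0, -0.0, 94.3]
ft_force: [0.3, -0.3, 0.5]
gripper_width: 0.085
grasp_force: 0.0
```

```bash
python3 -c "
from h import *
np.set_printoptions(suppress=True,linewidth=150)
c=eyes.camera('top'); s=eyes.camera('side')
print(rects(c,'white',.036,1500,8000))
a=cv2.resize(c['img'][140:310,200:500],None,fx=1.4,fy=1.4,interpolation=2);b=s['img'][100:400,200:440]
b=cv2.resize(b,None,fx=a.shape[0]/300,fy=a.shape[0]/300)[:a.shape[0]]
cv2.imwrite('pics/both4.png',np.hstack([a,b]))"
```

```text
[[ 616.8  148.2  616.6  148.3   57.4   57.2   49.  2567.9]
 [ 692.5  136.5  692.5  136.4  106.4   50.3   87.5 5187.7]
 [ 557.5    3.6  557.4    3.7  106.7   50.6  -85.6 5208.8]
 [ 477.6   -1.1  477.5   -1.2   88.    43.5  -85.9 3650.6]
 [ 697.3 -137.5  697.  -137.2  106.8   50.5  -88.2 5217.4]
 [ 621.5 -144.4  621.6 -144.4   93.5   24.1  -88.9 2141.1]
 [ 599.4 -253.4  599.2 -251.4   50.1   44.9   -0.6 1924.1]
 [ 519.4 -293.   519.4 -293.2   76.3   75.3  -44.7 3873.4]
 [ 598.8 -312.4  598.7 -316.    50.2   49.3   -0.6 1951.5]]
```

View pics/both4.png

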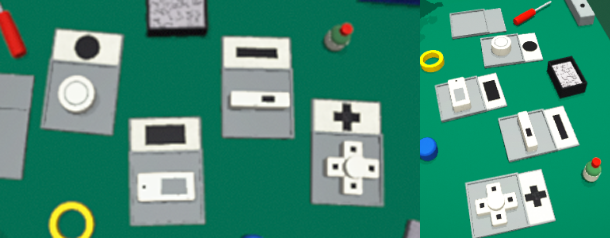

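The picture shows each housing flat in its own well: puck (76,93), bar (260,99), brick (165,186) and cross (352,167). All are within 3 mm and 3° of their carriers by measurement, and the bin hasn't been touched.

```bash
python3 -c "
from h import *
print(manip.finish_job())"
```

```text
the job is handed in; nothing more can be done
None
```

The job is handed in: all four housings lie flat and released in their own carriers, measured within about 3 mm of centre and 3° of the right way round, after about 31 s of robot time with the bin untouched; the hand-in call returned no verdict.

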